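Drop the locating pin into the hidden notch of the strip guide

TASK

Take the knobbed locating pin out of its black block, lower its foot through the wide end of the keyhole slot in the grey strip guide beside the press, and drag it gently along the slot with its foot kept down on the bar inside until it drops into the notch hidden under the cover. Keep the pin upright throughout and stop there without forcing it against the notch; leave it standing fully down in the notch, and let go. Leave the other things on the table where they are.

Things in the scene. Friction and masses are not known exactly. Their poses are not given: they have to be found in the camera images.
- pin: loose locating pin, 80 mm tall, about 50 to 100 g: round steel foot 22 mm across and 6 mm high, steel shank 10 mm across up to 50 mm, black round knob 24 mm across from 50 to 80 mm. Origin: centre of the underside of the foot; z points up along the pin. At the start it stands in one of the two holes of the block, its underside 10 mm above the table. Grip it by the knob.
- block: fixed black block 125 x 50 x 22 mm (its x, y, z) with two round holes 26 mm across and 12 mm deep, at x = -31 and +31 mm; the pin stands in one, the plug in the other, either way round. Origin: centre of the underside.
- guide: fixed grey strip guide, 64 mm wide (its x), 292 long (its y), 35 high; origin: centre of the underside, z up. Its cover (29 to 35 mm up) has a keyhole slot along y at x = 0. The pin's shank fits the slot; its foot passes only the wide end and runs under the cover between walls 32 mm apart. Pin and guide must not press on each other with more than 30 N.
- entry (a point): centre of the slot's wide end, a square opening 32 x 32 mm, at the cover's top face 35 mm above the table. From its side nearer the slot (16 mm from this point) it tapers over 16.5 mm into a slot 15 mm wide.
- slot_end (a point): far end of the slot on its middle line, at the cover's top face, 35 mm above the table; from entry to slot_end is the guide's +y, 130 mm
- bar_mid (a point): point of the guide on its middle line, on top of the hidden flat steel bar, 16 mm above the table (13 mm below the cover), 75.5 mm from entry. The bar is rigid and clamped. One square-edged notch, 28 mm long (along y), 6 mm deep, right across the bar, has its centre anywhere within 30 mm either way of this point along y. Fully down in it, the pin's underside is 10 mm above the table.
- plug: loose plain steel plug, a cylinder 22 mm across and 36 mm tall, standing in the block's other hole; origin: centre of its underside. A bystander.
- tape: cardboard tape roll 90 mm across, 45 mm high, lying flat; origin: centre of the underside. A bystander.
- oil: white oil bottle with black cap, 52 mm across, 130 mm tall; origin: centre of the underside. A bystander.
- gauge: steel gauge block 60 x 30 x 20 mm; origin: centre of the underside. A bystander.

How it is judged:
By the outcome, as a careful person would: the job done as asked, in the order asked, and still so for the second after the job is handed in, with the robot touching nothing.
It also fails if it takes over 64 s, if anything falls off the work surface, if the arm or the gripper's body presses on something with over 40 N, if the wrist force passes 120 N, or if a joint passes its speed limit or range.

ROBOT

A 6-joint arm with a two-finger parallel gripper is mounted at the origin on the work surface. World frame = base frame: x ahead of the robot, y to its left, z up, the work surface at z = 0. Lengths are in m, angles in rad, forces in N, time in s.
With the tool pointing down it reaches from about 0.3 to 1 m from the base axis. Payload 5.1 kg.
Tool frame: the origin (TCP) lies between the finger pads; the fingertips stand 22 mm ahead of it and the grasp point (between the pads) lies 3 mm ahead of it; z points along the fingers, y is the direction in which the jaws open and shut (so a half turn about z gives the same grasp; the last joint's range is limited). The gripper opens to 95 mm and grips with 3 to 60 N. Pads are 20 mm wide; open, the fingers measure 119 mm over their backs; the gripper's body (75 mm by 180 mm) begins 59 mm behind the grasp point.
Start: joints at [1.175, 0.124, 1.65, -0, 1.367, -0.083], TCP at [0.2, 0.618, 0.237] pointing down, gripper open.
Joint ranges: [-2.61, 2.61], [-1.02, 2.33], [0.03, 2.71], [-1.35, 4.49], [0.32, 2.68], [-2.91, 2.91]. Speed limits (rad/s): [2.57, 2.57, 3.14, 3.14, 3.14, 3.14].

INTERFACE

Orientations are given as a unit quaternion [w, x, y, z].
In Python, from bench import * gives the robot as it stands.
- The arm moves only by the shell command python3 -m pendant 'ROWS' [FORCE]. ROWS is JSON, a list of rows, each a list of 3 entries, a list of its own where there are three numbers: the shift along the tool's x, y, z in m, then the turn, a rotation vector about the tool's x, y, z in rad, then the finger opening in m, from 0 to 0.0951. A call has 1 to 10 rows; each row is the pose to reach, as a shift and turn from the pose measured when the call began, along the tool's axes at that moment; what a row does not reach only later rows make up. A row lasts 1/12 s, in which the tool goes at most 41.7 mm and 7.16 degrees, less where a joint would pass 70% of its speed; a pose out of reach is approached as far as the arm can. A call with a gripper value outside its range is refused whole. The fingers move at their own pace and stop on an object; FORCE is the grip in N (left out, the last holds). Time passes only in rows, so rows that repeat a pose let the fingers close. It gives the time, the measured TCP pose, the force and the opening at its end, in the units of the state.
- get_state(): the state, without advancing time (a new reading comes with each control period).
- read_camera(name): name is "side" or "top"; returns a dict with "frame" (400x640x3 uint8, red, green, blue), "fx", "fy", "cx", "cy" (pixels), "world_from_camera" (4x4, takes a point from camera to world coordinates). Camera axes: x right, y up, looking along -z (the intrinsics and any distortion apply to the point x, -y, -z); pixel columns grow to the right and rows downward; lengths in m; the calibration is good to about 2 mm. A picture is of the moment at which its call begins. There is no depth.
- close_job(): hands the job in, once; it reports no verdict.
The state is a dict: "clock": time; "qpos": joint angles; "qd": joint speeds; "joint_efforts": joint torques, N m; "eef_pos": TCP position; "ee_rot": TCP orientation; "ft_force": force on the tool from outside, world axes, zero at the start; "ft_torque": the same for the moment, N m; "finger_gap": finger opening in m.
Only numpy, scipy, OpenCV 4.12 (cv2) and the standard library are available. Lean on these libraries where they do the work, as an engineer would, in place of code of your own. Each camera call takes 0.05 s, during which the arm holds its last target. There are 200 camera calls.

## Working session

There is one attempt and no reset: what is moved stays moved. The work goes in short steps, Python scripts to look and compute and a shell command to move; the robot and the scene stay as the last step left them, time stands still between calls to the robot, and variables do not carry over. Pictures are saved under pics/ and viewed, about 8 in all and at most 12, crops included, and the job is handed in when it is done.

```bash
mkdir -p pics; ls; python3 - <<'E'
from bench import *
import cv2, numpy as np
print(get_state())
for n in ("top","side"):
    c=read_camera(n); cv2.imwrite(f"pics/{n}0.png",c["frame"][:,:,::-1])
    print(n,{k:v for k,v in c.items() if k!="frame"})
E
```

```text
pics
{'clock': 0.0, 'qpos': array([ 1.17541464e+00,  1.24468159e-01,  1.65166973e+00,  7.42431794e-06,
        1.36753273e+00, -8.25814150e-02]), 'qd': array([ 0.00080976,  0.00035947, -0.00011958, -0.00015288, -0.00096471,
       -0.00047982]), 'joint_efforts': array([ 1.33688573e-03, -4.17612255e+01, -3.59930277e+01,  7.74498959e-02,
        4.92225902e-02, -1.55413254e-04]), 'eef_pos': array([0.1998004 , 0.61789233, 0.23541346]), 'ee_rot': array([-2.49473217e-04,  1.55763957e-01,  9.87793759e-01, -1.00859638e-03]), 'ft_force': array([0.55471033, 0.07451168, 0.66192011]), 'ft_torque': array([ 0.0179557 , -0.03623897,  0.01581607]), 'finger_gap': 0.0950578145848186}
top {'fx': 496.0964488351922, 'fy': 496.0964488351922, 'cx': 321.0432238459454, 'cy': 197.21625045754695, 'world_from_camera': array([[-0.00695733,  0.99672014, -0.08062601,  0.49253282],
       [-0.99987874, -0.00805732, -0.0133258 , -0.05509828],
       [-0.01393172,  0.08052352,  0.99665534,  1.18217978],
       [ 0.        ,  0.        ,  0.        ,  1.        ]])}
side {'fx': 400.70103112582024, 'fy': 400.70103112582024, 'cx': 317.78927780841286, 'cy': 201.26226063961687, 'world_from_camera': array([[ 0.73199621,  0.43864391, -0.52131859, -0.01579128],
       [-0.68130104,  0.46764273, -0.56315112, -0.74501334],
       [-0.00323196,  0.76739938,  0.64116125,  0.81276476],
       [ 0.        ,  0.        ,  0.        ,  1.        ]])}
```

View pics/top0.png

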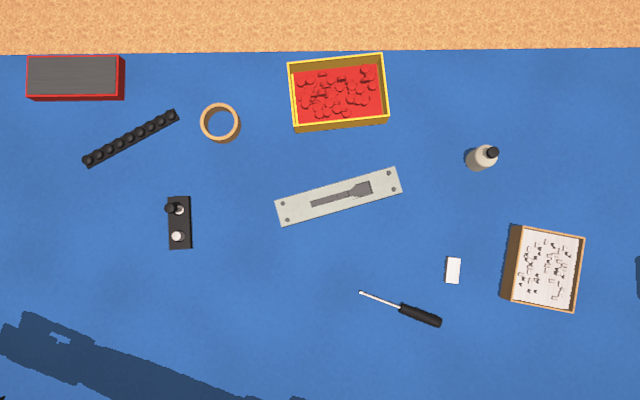

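View pics/side0.png

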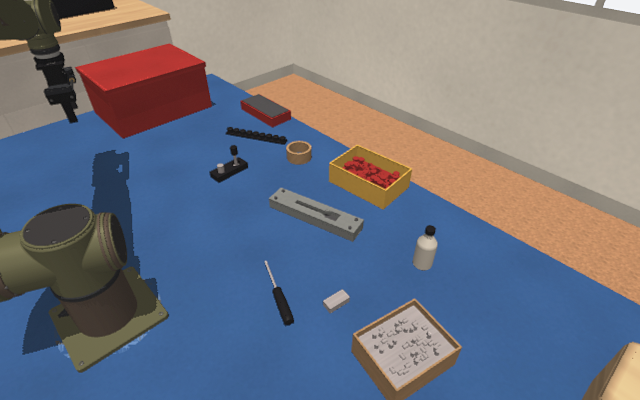

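The top view shows the pin knob at about (171,208) and the plug at (177,237). The guide's wide end is at about (362,188) and its slot end at about (312,203). I'll make one enlarged composite to measure from.

```bash
cat > h.py <<'E'
from bench import *
import cv2, numpy as np
def ray(c,u,v,z):
    T=c["world_from_camera"]; d=T[:3,:3]@np.array([(u-c["cx"])/c["fx"],-(v-c["cy"])/c["fy"],-1.])
    o=T[:3,3]; return o+d*(z-o[2])/d[2]
def proj(c,p):
    T=c["world_from_camera"]; q=T[:3,:3].T@(np.asarray(p)-T[:3,3])
    return c["cx"]+c["fx"]*q[0]/-q[2], c["cy"]-c["fy"]*q[1]/-q[2]
def crop(f,x,y,w,h,s):
    o=cv2.resize(f[y:y+h,x:x+w],None,fx=s,fy=s,interpolation=cv2.INTER_CUBIC)
    for k in range(0,w,10): cv2.putText(o,str(x+k),(k*s,8),0,.3,(255,255,0),1);cv2.line(o,(k*s,10),(k*s,16),(255,255,0),1)
    for k in range(10,h,10): cv2.putText(o,str(y+k),(0,k*s+3),0,.3,(255,255,0),1);cv2.line(o,(20,k*s),(26,k*s),(255,255,0),1)
    return o
E
python3 - <<'E'
from h import *
t=cv2.imread("pics/top0.png"); s=cv2.imread("pics/side0.png")
o=np.zeros((600,800,3),np.uint8)
a=crop(t,270,160,140,70,5); o[:350,:700]=a
b=crop(t,155,190,49,60,4)
o[352:592,:196]=b
b=crop(s,205,140,49,48,5); o[352:592,205:450]=b
b=crop(s,265,185,110,60,3); o[352:532,460:790]=b
cv2.imwrite("pics/c1.png",o)
E
```

```text
(no output)
```

View pics/c1.png

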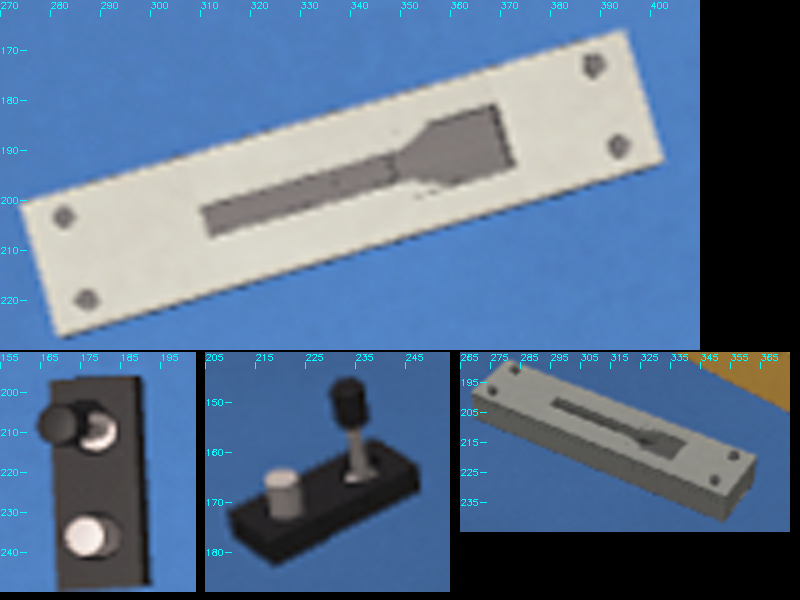

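```bash
python3 - <<'E'
from h import *
np.set_printoptions(precision=4,suppress=True)
t=read_camera("top"); s=read_camera("side")
C=[ray(t,u,v,.035) for u,v in [(274.4,200.4),(395,166),(402.8,192.2),(281.5,227.5)]]
for i in range(4): print(C[i],np.linalg.norm(C[i]-C[i-1]))
m=sum(C)/4; e=ray(t,371.2,187,.035); se=ray(t,311.1,204.2,.035)
d=(se-e)/np.linalg.norm(se-e); en=e+d*.016
dc=(C[0]+C[3]-C[1]-C[2])[:2];dc/=np.linalg.norm(dc)
print("ctr",m,"dir",d,dc,"entry",en,"end",se,np.linalg.norm(se-en))
print("side entry",proj(s,en),"slotend",proj(s,se))
k=ray(t,170.4,208.2,.09);print("knob",k,"plug",ray(t,176.5,236.5,.046))
for q in (.08,.09): print(proj(s,[k[0],k[1],q]))
print("hole rim from foot", ray(t,179.3,209.5,.016))
B=[ray(t,167.7,197,.022),ray(t,190,196.5,.022),ray(t,192,248.3,.022),ray(t,169.5,249.5,.022)]
print(B, sum(B)/4)
E
```

```text
[0.5788 0.0686 0.035 ] 0.06506250782608469
[ 0.6568 -0.2124  0.035 ] 0.2916252905537409
[ 0.5955 -0.2293  0.035 ] 0.0636389719254198
[0.5159 0.0521 0.035 ] 0.29243942686453783
ctr [ 0.5867 -0.0802  0.035 ] dir [-0.2682  0.9634  0.    ] [-0.2699  0.9629] entry [ 0.6039 -0.1409  0.035 ] end [ 0.5693 -0.0166  0.035 ] 0.12905296291080112
side entry (np.float64(333.1524992196961), np.float64(215.9317202911071)) slotend (np.float64(296.17181132987577), np.float64(201.1231995657735))
knob [0.5592 0.2933 0.09  ] plug [0.4968 0.2921 0.046 ]
(np.float64(233.71823051671922), np.float64(149.35517675130424))
(np.float64(233.30870841721793), np.float64(146.8268973272233))
hole rim from foot [0.5605 0.2957 0.016 ]
[array([0.5898, 0.3218, 0.022 ]), array([0.5906, 0.2691, 0.022 ]), array([0.4691, 0.2627, 0.022 ]), array([0.4667, 0.3154, 0.022 ])] [0.5291 0.2922 0.022 ]
```

```bash
cat >> h.py <<'E'
from scipy.spatial.transform import Rotation as Ro
YG=np.array([-.269,.9631,0])
def go(p):
    "shift/turn in tool axes to TCP p, tool down, tool y along the guide's y"
    s=get_state(); w=s["ee_rot"]; R=Ro.from_quat([w[1],w[2],w[3],w[0]])
    z=np.array([0,0,-1.]); G=Ro.from_matrix(np.c_[np.cross(YG,z),YG,z])
    np.set_printoptions(precision=4,suppress=True)
    print("t",round(s["clock"],2),"tcp",s["eef_pos"],"F",s["ft_force"],"gap",s["finger_gap"])
    print("shift",R.inv().apply(np.asarray(p)-s["eef_pos"]),"turn",(R.inv()*G).as_rotvec())
E
python3 -c "
from h import *
go([.5595,.2938,.19])"
```

```text
t 0.2 tcp [0.1999 0.6181 0.2359] F [0.0882 0.3485 0.5591] gap 0.09507700923882716
shift [-0.4419 -0.1979  0.0461] turn [-0.0012 -0.0005 -0.5852]
```

```bash
python3 -m pendant '[[[-0.03,-0.014,0.003],[0,0,-0.06],0.095],[[-0.065,-0.029,0.007],[0,0,-0.14],0.095],[[-0.1,-0.045,0.01],[0,0,-0.22],0.095],[[-0.135,-0.06,0.014],[0,0,-0.3],0.095],[[-0.17,-0.076,0.018],[0,0,-0.38],0.095],[[-0.205,-0.092,0.022],[0,0,-0.46],0.095],[[-0.24,-0.108,0.025],[0,0,-0.53],0.095],[[-0.275,-0.123,0.029],[0,0,-0.585],0.095],[[-0.31,-0.139,0.032],[0,0,-0.585],0.095],[[-0.345,-0.155,0.036],[0,0,-0.585],0.095]]' ; python3 -c "
from h import *
go([.5595,.2938,.19])"
```

```text
clock: 1.03
eef_pos: [0.4815, 0.3629, 0.1999]
ee_rot: [-0.0, -0.136, 0.991, -0.0]
ft_force: [0.5, 0.5, 0.2]
finger_gap: 0.0949
t 1.03 tcp [0.4815 0.3629 0.1999] F [0.5348 0.501  0.2075] gap 0.09489958166267866
shift [-0.0565 -0.0876  0.01  ] turn [-0.0009 -0.0006 -0.    ]
```

```bash
python3 -m pendant '[[[-0.018,-0.028,0.003],[0,0,0],0.095],[[-0.036,-0.055,0.006],[0,0,0],0.095],[[-0.05,-0.078,0.009],[0,0,0],0.095],[[-0.0565,-0.0876,0.01],[0,0,0],0.06],[[-0.0565,-0.0876,0.01],[0,0,0],0.06],[[-0.0565,-0.0876,0.01],[0,0,0],0.06]]' ; python3 - <<'E'
from h import *
go([.5595,.2938,.08])
t=read_camera("top"); s=read_camera("side")
o=np.zeros((420,800,3),np.uint8)
o[:400,:400]=crop(np.ascontiguousarray(t["frame"][:,:,::-1]),140,175,80,80,5)
o[:400,400:]=crop(np.ascontiguousarray(s["frame"][:,:,::-1]),195,90,80,80,5)
cv2.imwrite("pics/c2.png",o)
E
```

```text
clock: 1.53
eef_pos: [0.5592, 0.2939, 0.1897]
ee_rot: [-0.001, -0.135, 0.991, -0.0]
ft_force: [-1.1, -0.0, 0.1]
finger_gap: 0.0807
t 1.53 tcp [0.5592 0.2939 0.1897] F [-1.1007 -0.0326  0.1226] gap 0.08071088795597713
shift [-0.0004 -0.0001  0.1097] turn [-0.0003 -0.0015 -0.0009]
```

View pics/c2.png

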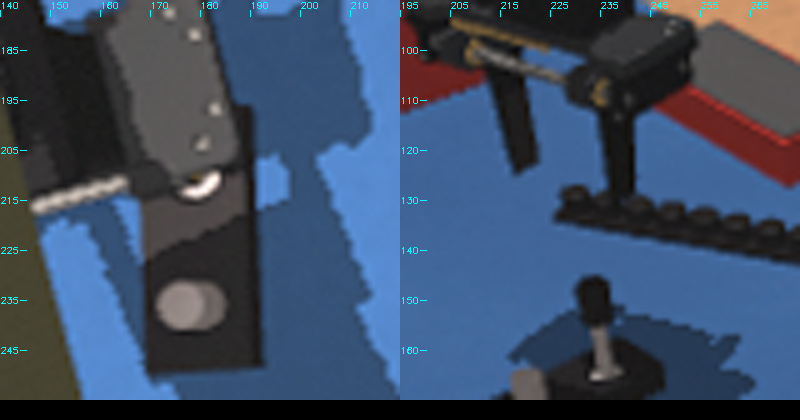

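The fingertips straddle the knob. In the side view their middle is at about (230,126), which matches the projected tool point, and the knob is at (234,149). I'll go down and grip.

```bash
python3 -m pendant '[[[-0.0004,0,0.025],[0,0,0],0.06],[[-0.0004,0,0.055],[0,0,0],0.06],[[-0.0004,0,0.08],[0,0,0],0.06],[[-0.0004,0,0.1],[0,0,0],0.06],[[-0.0004,0,0.1097],[0,0,0],0.06],[[-0.0004,0,0.1097],[0,0,0],0.05],[[-0.0004,0,0.1097],[0,0,0],0.035]]' 15; python3 -m pendant '[[[0,0,0],[0,0,0],0.03],[[0,0,0],[0,0,0],0.028],[[0,0,0],[0,0,0],0.025],[[0,0,0],[0,0,0],0.022],[[0,0,0],[0,0,0],0.015],[[0,0,0],[0,0,0],0.015],[[0,0,0],[0,0,0],0.015]]' 15; python3 -c "
from h import *
go([.5595,.2938,.13])"
```

```text
clock: 2.22
eef_pos: [0.5585, 0.2957, 0.0808]
ee_rot: [-0.0, -0.137, 0.991, -0.0]
ft_force: [0.2, -0.5, -0.1]
finger_gap: 0.0514
clock: 2.8
eef_pos: [0.5592, 0.296, 0.0819]
ee_rot: [0.0, -0.137, 0.991, 0.0]
ft_force: [-0.2, 0.7, 4.4]
finger_gap: 0.0233
t 2.8 tcp [0.5592 0.296  0.0819] F [-0.2115  0.677   4.3587] gap 0.023263114620951215
shift [ 0.0002 -0.0022 -0.0481] turn [0.0001 0.0009 0.0023]
```

```bash
python3 -m pendant '[[[0,0,0],[0,0,0],0.015],[[0,0,-0.005],[0,0,0],0.015],[[0,0,-0.015],[0,0,0],0.015],[[0,0,-0.03],[0,0,0],0.015],[[0,0,-0.05],[0,0,0],0.015],[[0,0,-0.065],[0,0,0],0.015],[[0,0,-0.075],[0,0,0],0.015],[[0,0,-0.075],[0,0,0],0.015]]' 25; python3 -c "
from h import *
go([.6039,-.1409,.15])
for i in range(5): print(get_state()['eef_pos'])"
```

```text
clock: 3.47
eef_pos: [0.5606, 0.2966, 0.1604]
ee_rot: [0.003, -0.137, 0.991, 0.001]
ft_force: [0.9, 0.3, 0.3]
finger_gap: 0.0235
t 3.47 tcp [0.5606 0.2966 0.1604] F [0.9307 0.2846 0.266 ] gap 0.023452782553449774
shift [ 0.0771 -0.4328  0.0096] turn [0.0007 0.0061 0.0023]
[0.5606 0.2966 0.1604]
[0.5606 0.2966 0.1604]
[0.5606 0.2966 0.1604]
[0.5606 0.2966 0.1604]
[0.5606 0.2966 0.1604]
```

```bash
python3 -m pendant '[[[0.002,-0.012,0],[0,0.003,0],0.015],[[0.006,-0.035,0],[0,0.006,0],0.015],[[0.012,-0.067,0],[0,0.006,0],0.015],[[0.018,-0.101,0],[0,0.006,0],0.015],[[0.024,-0.135,0],[0,0.006,0],0.015],[[0.03,-0.169,0],[0,0.006,0],0.015],[[0.036,-0.2,0],[0,0.006,0],0.015],[[0.041,-0.228,0],[0,0.006,0],0.015],[[0.045,-0.25,0],[0,0.006,0],0.015],[[0.047,-0.265,0],[0,0.006,0],0.015]]' 25; python3 -c "
from h import *
go([.6039,-.1409,.15])"
```

```text
clock: 4.3
eef_pos: [0.5861, 0.0256, 0.1583]
ee_rot: [-0.001, -0.136, 0.991, 0.0]
ft_force: [1.2, 0.4, -1.1]
finger_gap: 0.0237
t 4.3 tcp [0.5861 0.0256 0.1583] F [ 1.2069  0.4481 -1.0534] gap 0.023727387342784935
shift [ 0.0277 -0.1652  0.0083] turn [ 0.0007 -0.0028  0.0002]
```

```bash
python3 -m pendant '[[[0.002,-0.012,0.001],[0,0,0],0.015],[[0.006,-0.037,0.002],[0,0,0],0.015],[[0.012,-0.069,0.004],[0,0,0],0.015],[[0.017,-0.101,0.006],[0,0,0],0.015],[[0.022,-0.131,0.008],[0,0,0],0.015],[[0.026,-0.153,0.008],[0,0,0],0.015],[[0.0277,-0.165,0.008],[0,0,0],0.015],[[0.0277,-0.165,0.008],[0,0,0],0.015],[[0.0277,-0.165,0.008],[0,0,0],0.015],[[0.0277,-0.165,0.008],[0,0,0],0.015]]' 25; python3 - <<'E'
from h import *
go([.6039,-.1409,.12])
t=read_camera("top"); s=read_camera("side")
for p in ([.6039,-.1409,.035],[.6039,-.1409,.078],[.6039,-.1409,.158]): print(proj(s,p),proj(t,p))
o=np.zeros((500,800,3),np.uint8)
o[:480,:480]=crop(np.ascontiguousarray(s["frame"][:,:,::-1]),285,150,80,80,6)
o[:300,485:800]=crop(np.ascontiguousarray(t["frame"][:,:,::-1]),310,150,105,100,3)
cv2.imwrite("pics/c3.png",o)
E
```

```text
clock: 5.13
eef_pos: [0.6034, -0.1397, 0.1497]
ee_rot: [-0.002, -0.136, 0.991, 0.001]
ft_force: [0.3, -0.4, -0.5]
finger_gap: 0.0235
t 5.13 tcp [ 0.6034 -0.1397  0.1497] F [ 0.2826 -0.4213 -0.4668] gap 0.02347809286954792
shift [-0.0003 -0.0013  0.0297] turn [ 0.0018 -0.0036  0.0008]
(np.float64(333.14998034709043), np.float64(215.92664641430278)) (np.float64(364.56825873620005), np.float64(188.8911014882146))
(np.float64(333.47421988163217), np.float64(204.62685285596743)) (np.float64(365.98312069325874), np.float64(187.01933232792484))
(np.float64(334.12138023246507), np.float64(182.07322325651913)) (np.float64(368.92914289148484), np.float64(183.12193903901914))
```

View pics/c3.png

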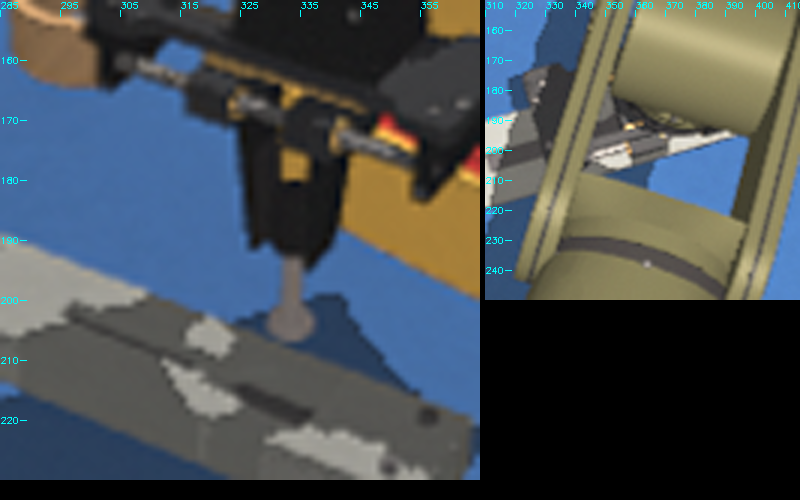

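The pin hangs upright. The centre of its foot is at about (333.5,203.7) in the side view, against a predicted (333.5,204.6), so it is over the entry with the underside about 78 mm up. I'll lower it and then feel for the bar.

```bash
python3 -m pendant '[[[-0.0003,-0.0012,0.005],[0.0018,-0.0036,0],0.015],[[-0.0003,-0.0012,0.012],[0.0018,-0.0036,0],0.015],[[-0.0003,-0.0012,0.02],[0.0018,-0.0036,0],0.015],[[-0.0003,-0.0012,0.028],[0.0018,-0.0036,0],0.015],[[-0.0003,-0.0012,0.035],[0.0018,-0.0036,0],0.015],[[-0.0003,-0.0012,0.041],[0.0018,-0.0036,0],0.015],[[-0.0003,-0.0012,0.046],[0.0018,-0.0036,0],0.015],[[-0.0003,-0.0012,0.05],[0.0018,-0.0036,0],0.015],[[-0.0003,-0.0012,0.053],[0.0018,-0.0036,0],0.015],[[-0.0003,-0.0012,0.054],[0.0018,-0.0036,0],0.015]]' 25; python3 -c "
from h import *
go([.6039,-.1409,.088])"
```

```text
clock: 6.07
eef_pos: [0.6039, -0.1404, 0.0955]
ee_rot: [-0.0, -0.137, 0.991, -0.0]
ft_force: [0.3, -0.9, -1.0]
finger_gap: 0.0236
t 6.07 tcp [ 0.6039 -0.1404  0.0955] F [ 0.3188 -0.9012 -1.0126] gap 0.023605582920065028
shift [ 0.0001 -0.0005  0.0075] turn [-0.0002 -0.      0.0017]
```

```bash
python3 -m pendant '[[[0,-0.0005,0.001],[0,0,0],0.015],[[0,-0.0005,0.0025],[0,0,0],0.015],[[0,-0.0005,0.004],[0,0,0],0.015],[[0,-0.0005,0.0055],[0,0,0],0.015],[[0,-0.0005,0.0065],[0,0,0],0.015],[[0,-0.0005,0.0065],[0,0,0],0.015]]' 25; python3 -c "
from h import *
go([.6039,-.1409,.088])"
```

```text
clock: 6.57
eef_pos: [0.6039, -0.1408, 0.0888]
ee_rot: [-0.0, -0.137, 0.991, -0.0]
ft_force: [-0.3, -0.1, -1.0]
finger_gap: 0.0236
t 6.57 tcp [ 0.6039 -0.1408  0.0888] F [-0.3334 -0.1449 -0.9661] gap 0.023616019602217438
shift [ 0.     -0.      0.0008] turn [ 0.     -0.0003  0.0017]
```

```bash
for i in 1 2; do python3 -m pendant '[[[0,0,0.0004],[0,0,0],0.015],[[0,0,0.0008],[0,0,0],0.015],[[0,0,0.0008],[0,0,0],0.015]]' 25;done
```

```text
clock: 6.82
eef_pos: [0.6039, -0.1408, 0.088]
ee_rot: [-0.0, -0.137, 0.991, -0.0]
ft_force: [-1.5, -0.4, -0.1]
finger_gap: 0.0235
clock: 7.07
eef_pos: [0.6042, -0.1408, 0.0879]
ee_rot: [0.0, -0.137, 0.991, -0.0]
ft_force: [-0.5, 1.2, 3.3]
finger_gap: 0.0234
```

```bash
python3 -m pendant '[[[0,0.001,0.0005],[0,0,0],0.015],[[0,0.003,0.0008],[0,0,0],0.015],[[0,0.005,0.0008],[0,0,0],0.015],[[0,0.0075,0.0008],[0,0,0],0.015],[[0,0.01,0.0008],[0,0,0],0.015],[[0,0.0125,0.0008],[0,0,0],0.015],[[0,0.015,0.0008],[0,0,0],0.015],[[0,0.017,0.0008],[0,0,0],0.015],[[0,0.0185,0.0008],[0,0,0],0.015],[[0,0.0185,0.0008],[0,0,0],0.015]]' 25; python3 -c "
from h import *
go(np.array([.6039,-.1409,.088])+.04*YG)"
```

```text
clock: 7.9
eef_pos: [0.5996, -0.123, 0.0878]
ee_rot: [0.001, -0.137, 0.991, -0.001]
ft_force: [0.3, -2.7, 5.9]
finger_gap: 0.0236
t 7.9 tcp [ 0.5996 -0.123   0.0878] F [ 0.2947 -2.7301  5.8601] gap 0.02360777827833576
shift [ 0.0007  0.0216 -0.0002] turn [-0.0012  0.0013  0.0021]
```

```bash
python3 -m pendant '[[[0,0.001,0.0005],[-0.0012,0.0013,0],0.015],[[0.0002,0.003,0.0008],[-0.0012,0.0013,0],0.015],[[0.0003,0.005,0.0008],[-0.0012,0.0013,0],0.015],[[0.0004,0.0075,0.0008],[-0.0012,0.0013,0],0.015],[[0.0005,0.01,0.0008],[-0.0012,0.0013,0],0.015],[[0.0006,0.0125,0.0008],[-0.0012,0.0013,0],0.015],[[0.0007,0.015,0.0008],[-0.0012,0.0013,0],0.015],[[0.0007,0.017,0.0008],[-0.0012,0.0013,0],0.015],[[0.0007,0.0195,0.0008],[-0.0012,0.0013,0],0.015],[[0.0007,0.0195,0.0008],[-0.0012,0.0013,0],0.015]]' 25; python3 -c "
from h import *
go(np.array([.6039,-.1409,.088])+.04*YG)"
```

```text
clock: 8.73
eef_pos: [0.5943, -0.1042, 0.0878]
ee_rot: [0.001, -0.137, 0.991, -0.0]
ft_force: [0.5, -2.5, 6.8]
finger_gap: 0.0238
t 8.73 tcp [ 0.5943 -0.1042  0.0878] F [ 0.4875 -2.5123  6.7589] gap 0.023762364485560166
shift [ 0.0006  0.0021 -0.0002] turn [-0.0012  0.0014  0.0025]
```

```bash
python3 -m pendant '[[[0,0.0005,0.001],[0,0,0],0.015],[[0,0.001,0.001],[0,0,0],0.015],[[0.0001,0.0016,0.001],[0,0,0],0.015],[[0.0001,0.0022,0.001],[0,0,0],0.015],[[0.0002,0.0028,0.001],[0,0,0],0.015],[[0.0003,0.0034,0.001],[0,0,0],0.015],[[0.0003,0.004,0.001],[0,0,0],0.015],[[0.0003,0.0045,0.001],[0,0,0],0.015],[[0.0003,0.005,0.001],[0,0,0],0.015],[[0.0003,0.005,0.001],[0,0,0],0.015]]' 25
```

```text
clock: 9.57
eef_pos: [0.5934, -0.0998, 0.0878]
ee_rot: [0.002, -0.137, 0.991, -0.001]
ft_force: [1.1, -3.0, 6.0]
finger_gap: 0.0237
```

```bash
python3 -c "
from h import *
go(np.array([.6039,-.1409,.088])+.043*YG)"
```

```text
t 9.57 tcp [ 0.5934 -0.0998  0.0878] F [ 1.064  -3.0401  6.0265] gap 0.02369975810008327
shift [ 0.0009  0.0006 -0.0002] turn [-0.0028  0.003   0.0027]
```

```bash
python3 -m pendant '[[[0.0001,0.0005,0.001],[-0.002,0.002,0],0.015],[[0.0002,0.001,0.001],[-0.003,0.003,0],0.015],[[0.0003,0.0016,0.001],[-0.003,0.003,0],0.015],[[0.0004,0.0022,0.001],[-0.003,0.003,0],0.015],[[0.0005,0.0028,0.001],[-0.003,0.003,0],0.015],[[0.0006,0.0034,0.001],[-0.003,0.003,0],0.015],[[0.0007,0.004,0.001],[-0.003,0.003,0],0.015],[[0.0008,0.0045,0.001],[-0.003,0.003,0],0.015],[[0.0008,0.0045,0.001],[-0.003,0.003,0],0.015]]' 25;  python3 -c "
from h import *
go(np.array([.6039,-.1409,.088])+.047*YG)"
```

```text
clock: 10.32
eef_pos: [0.5922, -0.0958, 0.0877]
ee_rot: [0.001, -0.137, 0.991, -0.001]
ft_force: [1.1, -2.2, 6.7]
finger_gap: 0.0235
t 10.32 tcp [ 0.5922 -0.0958  0.0877] F [ 1.1346 -2.1694  6.7303] gap 0.023519624301842606
shift [ 0.0008  0.0005 -0.0003] turn [-0.0013  0.0018  0.0029]
```

```bash
python3 -m pendant '[[[0.0001,0.0005,0.001],[-0.002,0.002,0],0.015],[[0.0002,0.001,0.001],[-0.002,0.003,0],0.015],[[0.0003,0.0016,0.001],[-0.002,0.003,0],0.015],[[0.0004,0.0022,0.001],[-0.002,0.003,0],0.015],[[0.0005,0.0028,0.001],[-0.002,0.003,0],0.015],[[0.0006,0.0034,0.001],[-0.002,0.003,0],0.015],[[0.0007,0.004,0.001],[-0.002,0.003,0],0.015],[[0.0008,0.0045,0.001],[-0.002,0.003,0],0.015],[[0.0008,0.005,0.001],[-0.002,0.003,0],0.015]]' 25;  python3 -c "
from h import *
go(np.array([.6039,-.1409,.088])+.051*YG)"
```

```text
clock: 11.07
eef_pos: [0.5894, -0.0909, 0.0859]
ee_rot: [-0.001, -0.137, 0.991, 0.001]
ft_force: [-0.2, -0.2, -1.1]
finger_gap: 0.0234
t 11.07 tcp [ 0.5894 -0.0909  0.0859] F [-0.1916 -0.1959 -1.073 ] gap 0.02335371902166099
shift [-0.0005 -0.0011 -0.0021] turn [ 0.0017 -0.0024  0.003 ]
```

```bash
python3 -m pendant '[[[0.0001,0.0005,0.001],[-0.002,0.002,0],0.015],[[0.0002,0.001,0.001],[-0.002,0.003,0],0.015],[[0.0003,0.0015,0.001],[-0.002,0.003,0],0.015]]' 25;  python3 -c "
from h import *
go(np.array([.6039,-.1409,.088])+.052*YG)"
```

```text
clock: 11.32
eef_pos: [0.5885, -0.0894, 0.0846]
ee_rot: [-0.003, -0.137, 0.991, 0.002]
ft_force: [-0.1, 0.3, -1.0]
finger_gap: 0.0234
t 11.32 tcp [ 0.5885 -0.0894  0.0846] F [-0.0898  0.2754 -0.9532] gap 0.02335744212491549
shift [-0.0009 -0.0017 -0.0034] turn [ 0.004  -0.0059  0.003 ]
```

The pin has dropped: z fell from 87.8 to 84.6 mm and both the vertical and drag forces vanished. I'll stop the drag, correct the upright and lower it the rest of the way.

```bash
python3 -m pendant '[[[0,0,0.0005],[0.002,-0.003,0],0.015],[[0,0,0.001],[0.004,-0.006,0],0.015],[[0,0,0.0015],[0.004,-0.006,0],0.015],[[0,0,0.002],[0.004,-0.006,0],0.015],[[0,0,0.0023],[0.004,-0.006,0],0.015],[[0,0,0.0023],[0.004,-0.006,0],0.015]]' 25;  python3 -c "
from h import *
go(np.array([.6039,-.1409,.088])+.052*YG)"
```

```text
clock: 11.82
eef_pos: [0.5885, -0.0894, 0.0822]
ee_rot: [0.0, -0.137, 0.991, 0.0]
ft_force: [0.1, 0.5, -0.6]
finger_gap: 0.0233
t 11.82 tcp [ 0.5885 -0.0894  0.0822] F [ 0.0825  0.5422 -0.5971] gap 0.0233081894597216
shift [-0.001  -0.0018 -0.0058] turn [0.0001 0.     0.0029]
```

```bash
python3 -m pendant '[[[0,0,0.0003],[0,0,0],0.015],[[0,0,0.0006],[0,0,0],0.015],[[0,0,0.0008],[0,0,0],0.015],[[0,0,0.0008],[0,0,0],0.015]]' 25;  python3 -c "
from h import *
go(np.array([.6039,-.1409,.088])+.052*YG)"
```

```text
clock: 12.15
eef_pos: [0.5887, -0.0894, 0.0819]
ee_rot: [0.0, -0.137, 0.991, 0.0]
ft_force: [-0.4, 0.4, 2.0]
finger_gap: 0.0236
t 12.15 tcp [ 0.5887 -0.0894  0.0819] F [-0.3705  0.3943  1.992 ] gap 0.02355010828236073
shift [-0.0008 -0.0017 -0.0061] turn [-0.      0.0003  0.0029]
```

It is on the notch floor, 5.9 mm below the bar top, with 2 N underneath and no side force. Release and retreat.

```bash
python3 -m pendant '[[[0,0,0],[0,0,0],0.027],[[0,0,0],[0,0,0],0.03],[[0,0,0],[0,0,0],0.035],[[0,0,0],[0,0,0],0.045],[[0,0,0],[0,0,0],0.055],[[0,0,0],[0,0,0],0.06],[[0,0,0],[0,0,0],0.06],[[0,0,0],[0,0,0],0.06]]';  python3 -m pendant '[[[0,0,-0.005],[0,0,0],0.06],[[0,0,-0.015],[0,0,0],0.06],[[0,0,-0.03],[0,0,0],0.06],[[0,0,-0.055],[0,0,0],0.06],[[0,0,-0.085],[0,0,0],0.06],[[0,0,-0.115],[0,0,0],0.06],[[0,0,-0.14],[0,0,0],0.06],[[0,0,-0.155],[0,0,0],0.06],[[0,0,-0.155],[0,0,0],0.06],[[0,0,-0.155],[0,0,0],0.06]]'; python3 - <<'E'
from h import *
t=read_camera("top"); s=read_camera("side")
e=np.array([.5888,-.0899,0])
for z in (.035,.06,.09): print(proj(s,e+[0,0,z]))
o=np.zeros((500,800,3),np.uint8)
o[:400,:]=crop(np.ascontiguousarray(s["frame"][:,:,::-1]),260,160,100,50,8)
cv2.imwrite("pics/c4.png",o); cv2.imwrite("pics/s4.png",s["frame"][:,:,::-1])
E
```

```text
clock: 12.82
eef_pos: [0.5887, -0.0894, 0.0819]
ee_rot: [0.0, -0.137, 0.991, 0.0]
ft_force: [0.0, -0.6, -0.6]
finger_gap: 0.0586
clock: 13.65
eef_pos: [0.5892, -0.0896, 0.2386]
ee_rot: [0.002, -0.137, 0.991, -0.001]
ft_force: [0.8, -0.2, -0.5]
finger_gap: 0.0597
(np.float64(317.3633787408863), np.float64(209.83229056291322))
(np.float64(317.3297787569181), np.float64(203.3612946819846))
(np.float64(317.2882197241332), np.float64(195.35747151883632))
```

View pics/c4.png

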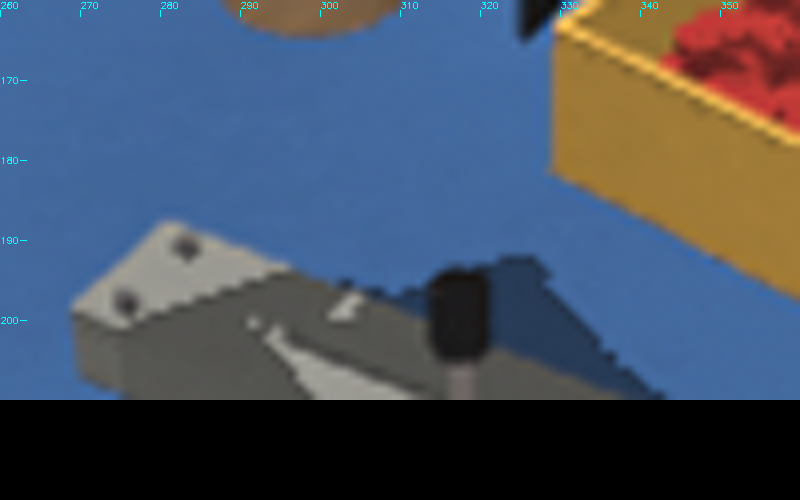

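View pics/s4.png

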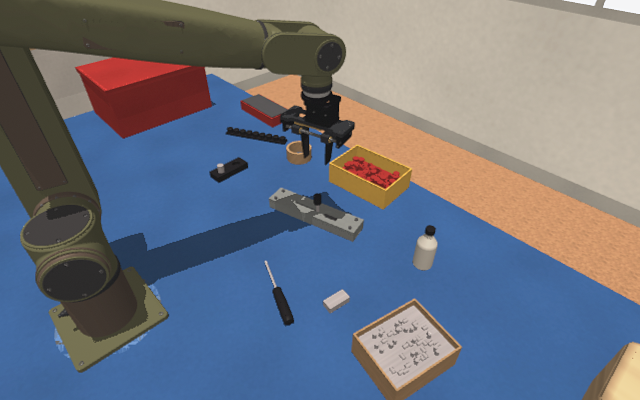

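The knob stands upright with its top at about (317.3,195). The prediction for a fully seated pin is (317.3,195.4). The plug, tape, oil and gauge look to be where they were, and the gripper is well clear.

```bash
python3 -c "
from bench import *
print(close_job())"
```

```text
the job is handed in; nothing more can be done
None
```

The pin is standing fully down in the hidden notch, upright and released, and the job is handed in at about 14 s of the 64 s allowed.

- **Drag:** I took the pin out of the block, lowered it through the wide end and dragged it with its foot on the bar at about 6–7 N down and 3 N drag.
- **Notch:** It dropped in about 50 mm from entry. The drag force vanished at the drop, so I stopped pulling there. Lowering it then met the notch floor 5.9 mm below the bar top (6 mm expected), with 2 N underneath and almost no side force.
- **Last picture:** The knob top is within half a pixel of where it should be for a pin seated 10 mm above the table. The bystanders look unmoved by eye; I did not measure them. The gripper is well clear and touching nothing.

No check failed. Forces were read only at the end of each move, so brief peaks in between were not seen. Each reading taken while the pin was in the guide was below 10 N.

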